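# Brush out the tilted engine cylinder

## Robot

A 6-joint arm with a two-finger parallel gripper is mounted at the origin on the work surface. World frame = base frame: x ahead of the robot, y to its left, z up, the work surface at z = 0. Lengths are in m, angles in rad, forces in N, time in s.
With the tool pointing down it reaches from about 0.35 to 0.85 m from the base axis. Payload 8.1 kg.
Tool frame: the origin (TCP) lies at the very end of the fingers, on their centre line; the grasp point (between the pads) lies 19 mm behind it; z points along the fingers, y is the line along which they close (so a half turn about z gives the same grasp; the last joint's range is limited). The gripper opens to 93 mm and grips with 3 to 60 N. Pads are 15 mm wide; open, the fingers measure 128 mm over their backs; the gripper's body (75 mm by 188 mm) begins 65 mm behind the grasp point.
Start: joints at [-1.346, 0.13, 1.488, -0, 1.523, -0.085], TCP at [0.183, -0.571, 0.219] pointing down, gripper open.
Joint ranges: [-2.96, 2.96], [-0.89, 2.26], [0.02, 2.5], [-1.34, 4.48], [0, 2.73], [-2.66, 2.66]. Speed limits (rad/s): [2.39, 2.39, 2.79, 3.14, 3.14, 3.14].

## Interface

Orientations are given as a rotation vector (axis times angle).
In Python, from plant import robot, imaging gives the robot as it stands.
- The arm moves only by the tool jog_arm, never from a script. Its argument "rows" is a list of rows, each a list of 2 entries, a list of its own where there are three numbers: the shift along the tool's x, y, z each as a share of 0.2 m, from -1 to 1, then the turn, a rotation vector about the tool's x, y, z each as a share of pi/2 rad, from -1 to 1. A call has 1 to 5 rows; each row is the pose to reach, as a shift and turn from the pose commanded when the call began, along the tool's axes at that moment; what a row does not reach only later rows make up. A row lasts 1/10 s, in which the tool goes at most 50 mm and 8.59 degrees, less where a joint would pass 70% of its speed; a pose out of reach is approached as far as the arm can. A call with a number of a shift or a turn outside -1 to 1 is refused whole. A call with a gripper value outside its range is refused whole. "hand" is the closure, from -1 (fully open) to 1 (shut), set as the call begins (left out, the last holds). The fingers move at their own pace and stop on an object; "squeeze" is the grip in N (left out, the last holds). Time passes only in rows, so rows that repeat a pose let the fingers close. It gives the time, the measured TCP pose, the force, the opening and the grip force at its end, in the units of the state.
- robot.read_state(): the state, without advancing time (a new reading comes with each control period).
- imaging.read_camera(name): name is "scene" or "top"; returns a dict with "frame" (420x560x3 uint8, red, green, blue), "vertical_fov" (degrees; the focal length in pixels is half the picture's height over the tangent of half this angle, whatever the lens; pixels are square), "cx", "cy" (the principal point, pixels), "R" (3x3) and "t" (3): a world point X has camera coordinates R X + t. Camera axes: x right, y down, z forward; pixel columns grow to the right and rows downward; lengths in m; the calibration is good to about 2 mm. A picture is of the moment at which its call begins. There is no depth.
- robot.close_job(): hands the job in; it is judged then, once.
The state is a dict: "t": time; "q": joint angles; "dq": joint speeds; "joint_torque": joint torques, N m; "tool_pos": TCP position; "orientation": TCP orientation; "force": force on the tool from outside, world axes, zero at the start; "wrist_torque": the same for the moment, N m; "opening": finger opening in m; "gripper_force": force on a finger pad.
Only numpy, scipy, OpenCV 4.12 (cv2) and the standard library are available. Lean on these libraries where they do the work, as an engineer would, in place of code of your own. Each camera call takes 0.05 s, during which the arm holds its last target. There are 200 camera calls.

## Task

Take the long brush out of its holder and scrub the bore of the tilted engine cylinder: push the brush down until it presses on the piston for a moment, draw it up until about half of the bristle head shows, and repeat until it has been pressed on the piston three times; press gently, never ram it. Then stand the brush back in its holder, bristles down on the bottom of the pipe, let go, and leave the pin, oil can and tin where they are.

Things in the scene. Friction and masses are not known exactly. Their poses are not given: they have to be found in the camera images.
- brush: loose round brush, 200 mm long, 70 to 140 g, standing bristles down in the holder. Origin: centre of its bristle end; z runs along the brush to the handle's end. From the origin: orange bristle head (rigid) 0 to 45 mm, 40 mm in diameter, 28 mm at its flat end; steel stem 7 mm thick to 105 mm; black handle 22 mm thick from 105 to 200 mm (grip it end-on, at about 165 mm)
- brush_tip (a point): centre of the flat bristle end of the brush, the same point as the brush's origin, same axes
- holder: red open pipe standing on a round foot 96 mm in diameter, fixed to the bench. Origin at the centre of the foot's underside, z up. The pipe is 52 mm inside and 62 mm outside; its inner floor is 12 mm and its rim 73 mm above the origin
- cylinder: aluminium finned engine cylinder, 92 mm over the fins, clamped leaning 22 to 30 degrees from vertical in a blue stand fixed to the bench (base 150 x 140 x 12 mm, cheeks 104 mm high); its mouth leans roughly towards the robot. Origin on the bore's axis, 75 mm below the mouth and 78 mm above the bench; z runs along the bore, out through the mouth. Bore 46 mm in diameter
- bore_mouth (a point): centre of the bore's open upper end, 75 mm along z from the cylinder's origin, same axes. Inside stands a piston, its flat crown somewhere from 65 to 100 mm below this point: different each time, not measured, to be found by touch. The crown is sprung: it gives 1 mm for each 2.5 N, at most 14 mm; pressing with more than 25 N is ramming
- flange: round plate closing the lower end of the cylinder, 96 mm across, 8 mm thick, clamped with it; origin on the bore's axis, 116 mm below the mouth, z out of the mouth. The piston, which fills the bore, counts as part of it
- gudgeon_pin: bystander: loose steel pin standing upright, 22 mm in diameter, 55 mm high; origin at the centre of its foot
- oil_can: bystander: loose red oil can, 72 mm in diameter, 118 mm high with its bent spout, wire handle to 58 mm from its axis; origin at the centre of its foot
- tin: bystander: loose yellow tin, 62 mm in diameter, 32 mm high; origin at the centre of its foot

How it is judged:
On the way, in this order (a step that is already met when the one before it is completed fails the run):
1. the brush, in the bore, presses on the piston for the first time (over 1.5 N for 0.1 s) (contact force between brush and flange above 1.5 N and z of brush_tip in the frame of bore_mouth below -0.05 m), for 0.1 s.
2. the brush is drawn up until its bristle end is 4 to 34 mm below the bore's mouth, still along the bore (z of brush_tip in the frame of bore_mouth between -0.034 and -0.004 m and distance between brush_tip and bore_mouth below 0.036 m and angle between the z axis of brush and the z axis of cylinder, either way round below 0.3 rad), for 0.1 s.
3. the brush, in the bore, presses on the piston for the second time (over 1.5 N for 0.1 s) (all of step 1), for 0.1 s.
4. the brush is drawn up until its bristle end is 4 to 34 mm below the bore's mouth, still along the bore (all of step 2), for 0.1 s.
5. the brush, in the bore, presses on the piston for the third time (over 1.5 N for 0.1 s) (all of step 3), for 0.1 s.
At the end, for the whole second after the job is handed in: the brush stands in the holder: its bristle end less than 8 mm above the pipe's floor and within 15 mm of the pipe's axis, tilted less than 0.3 rad, released and at rest; the pin, the oil can and the tin stand within 20 mm of where they were (z of brush_tip in the frame of holder between 0.005 and 0.02 m and horizontal distance between brush_tip and holder below 0.015 m and angle between brush's own z axis and vertical below 0.3 rad and linear speed of brush below 0.02 m/s and angular speed of brush below 0.3 rad/s and distance of each of gudgeon_pin, oil_can, tin from where it was at the start of the episode below 0.02 m); the robot touches nothing.
It fails at once if the brush is rammed: pressed on the piston with more than 25 N, or on the cylinder in any way with more than 60 N (contact force between brush and flange above 25 N or contact force between brush and cylinder above 60 N).
It fails at once if the pin, the oil can or the tin is moved by more than 20 mm (distance of any of gudgeon_pin, oil_can, tin from where it was at the start of the episode above 0.02 m).
It also fails if it takes over 69 s, if anything falls off the work surface, if the arm or the gripper's body presses on something with over 40 N, if the wrist force passes 120 N, or if a joint passes its speed limit or range.

## Working session

There is one attempt and no reset: what is moved stays moved. The work goes in short steps, Python scripts to look and compute and a tool call to move; the robot and the scene stay as the last step left them, time stands still between calls to the robot, and variables do not carry over. Pictures are saved under pics/ and viewed, at most 10 in all, crops included, and the job is handed in when it is done.

Besides the shell and the picture viewer there is one more tool, called after "Call:" by a JSON object that holds its "name" and its "arguments", one argument or row to a line. jog_arm: Moves the arm, as the interface text tells. Its arguments: {"type":"object","properties":{"rows":{"type":"array"},"hand":{"type":"number"},"squeeze":{"type":"number"}},"required":["rows"]}

```bash
ls; mkdir -p pics; python3 - <<'E'
from plant import robot, imaging
import cv2,numpy as np,pickle
d={}
for n in("scene","top"):
    c=imaging.read_camera(n);d[n]=c
    cv2.imwrite(f"pics/{n}0.png",c["frame"][:,:,::-1])
    print(n,c["vertical_fov"],c["cx"],c["cy"],np.round(c["R"],3).tolist(),np.round(c["t"],3))
pickle.dump(d,open("c0.pkl","wb"))
s=robot.read_state();print({k:np.round(v,3).tolist() for k,v in s.items()})
E
```

```text
pics
scene 45.76848484755206 274.96035143757723 196.96410634129683 [[-0.683, 0.73, 0.023], [0.437, 0.433, -0.788], [-0.585, -0.529, -0.615]] [ 0.408 -0.2    1.23 ]
top 50.00460613578773 279.98109505856803 203.73936600877548 [[0.012, -1.0, -0.004], [-0.981, -0.011, -0.192], [0.192, 0.007, -0.981]] [0.012 0.654 0.632]
{'t': 0.1, 'q': [-1.346, 0.131, 1.489, -0.0, 1.523, -0.085], 'dq': [-0.001, 0.0, -0.001, -0.001, -0.0, -0.001], 'joint_torque': [0.001, -56.134, -49.309, 0.077, 0.029, -0.0], 'tool_pos': [0.183, -0.571, 0.218], 'orientation': [-3.102, -0.484, 0.0], 'force': [0.003, 0.241, 0.061], 'wrist_torque': [0.021, -0.02, 0.043], 'gripper_force': 0.0, 'opening': 0.093}
```

View pics/scene0.png

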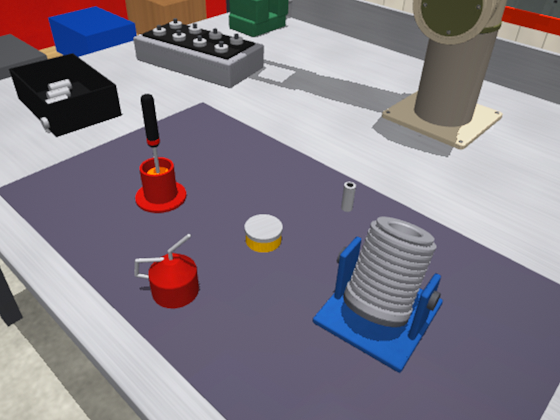

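View pics/top0.png

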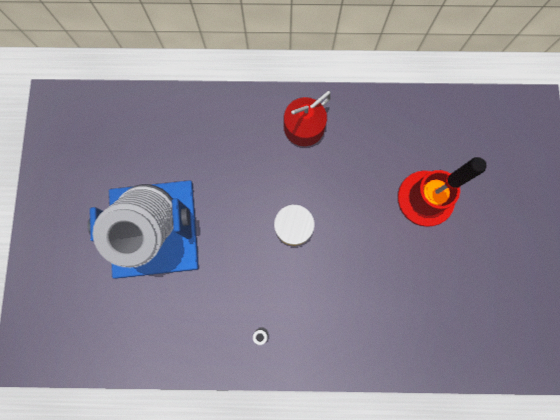

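Scene view: brush handle at (150,95–145), holder foot at (161,195), cylinder mouth at (403,233). Top view: mouth at (127,236), handle end at (477,166), holder at (428,197), tin at (294,225), can at (305,120), pin at (260,337). Next I'll look closer at the cylinder and the brush.

```bash
cat > h.py <<'E'
import numpy as np,cv2,pickle
d=pickle.load(open("c0.pkl","rb"))
def f(c): return c["frame"].shape[0]/2/np.tan(np.radians(c["vertical_fov"])/2)
def ray(n,p,c=None):
    c=c or d[n];R=np.array(c["R"]);t=np.array(c["t"])
    v=R.T@np.array([(p[0]-c["cx"])/f(c),(p[1]-c["cy"])/f(c),1]);return -R.T@t,v/np.linalg.norm(v)
def plane(n,p,z):
    o,v=ray(n,p);return o+v*(z-o[2])/v[2]
def tri(ps,pt):
    o1,v1=ray("scene",ps);o2,v2=ray("top",pt)
    A=np.c_[v1,-v2];k=np.linalg.lstsq(A,o2-o1,rcond=None)[0]
    a,b=o1+k[0]*v1,o2+k[1]*v2;return (a+b)/2,np.linalg.norm(a-b)
def proj(n,X):
    c=d[n];q=np.array(c["R"])@X+np.array(c["t"]);return np.array([c["cx"],c["cy"]])+f(c)*q[:2]/q[2]
E
python3 - <<'E'
from h import *
def crop(n,x,y,w,h):
    return cv2.resize(d[n]["frame"][y:y+h,x:x+w,::-1],(400,600*0+300*h*400//(h*300) if 0 else int(400*h/w)),interpolation=cv2.INTER_CUBIC)
a=crop("scene",310,205,140,105);b=crop("top",85,175,140,105)
e=crop("scene",100,90,140,105);g=crop("top",390,145,140,105)
cv2.imwrite("pics/crops.png",np.vstack([np.hstack([a,b]),np.hstack([e,g])]))
for n in("scene","top"):
    im=d[n]["frame"];hsv=cv2.cvtColor(im,cv2.COLOR_RGB2HSV);H,S,V=cv2.split(hsv)
    for nm,m in dict(red=((H<6)|(H>174))&(S>150)&(V>60),orange=(H>=8)&(H<20)&(S>150)&(V>120),blue=(H>100)&(H<120)&(S>170)&(V>60),black=(V<45),light=(S<30)&(V>110)&(V<250)).items():
        cs,_=cv2.findContours(m.astype(np.uint8),cv2.RETR_EXTERNAL if nm!="x" else 1,cv2.CHAIN_APPROX_NONE)
        for c in cs:
            A=cv2.contourArea(c)
            if 40<A<12000:
                r=cv2.minAreaRect(c);print(n,nm,A,np.round(r[0]),np.round(r[1]),round(r[2]))
E
```

```text
scene red 2094.0 [173. 280.] [54. 48.] 84
scene red 1806.0 [160. 184.] [55. 50.] 90
scene red 50.5 [153. 142.] [ 7. 12.] 90
scene red 868.0 [532.  20.] [60. 16.] 14
scene red 286.0 [216.   8.] [17. 20.] 90
scene red 2842.5 [64. 24.] [ 49. 127.] 90
scene orange 81.0 [157. 170.] [ 7. 20.] 90
scene orange 558.5 [166.  16.] [33. 77.] 90
scene blue 4952.5 [378. 301.] [112. 104.] 29
scene blue 2863.5 [93. 29.] [44. 81.] 76
scene black 474.5 [149. 117.] [45. 12.] 81
scene black 5713.0 [67. 91.] [79. 96.] 72
scene black 1208.5 [198.  40.] [109.  22.] 14
scene light 342.5 [550. 401.] [36. 19.] 90
scene light 620.0 [376. 305.] [69. 22.] 23
scene light 288.5 [379. 296.] [66. 17.] 22
scene light 281.5 [382. 290.] [66. 14.] 23
scene light 274.5 [384. 283.] [67. 15.] 24
scene light 277.5 [387. 276.] [67. 15.] 22
scene light 146.5 [148. 268.] [21. 29.] 90
scene light 96.0 [178. 244.] [ 8. 31.] 42
scene light 2655.5 [398. 249.] [70. 58.] 22
scene light 813.0 [263. 228.] [27. 38.] 90
scene light 254.0 [349. 196.] [11. 30.] 3
scene light 375.5 [57. 91.] [19. 29.] 75
scene light 58.0 [220.  48.] [ 7. 13.] 90
scene light 52.5 [199.  42.] [ 7. 12.] 90
scene light 49.0 [178.  36.] [ 7. 13.] 90
scene light 44.0 [159.  30.] [12.  7.] 0
scene light 518.5 [529.  38.] [66. 19.] 15
scene light 40.5 [175.  24.] [ 6. 12.] 90
top red 2581.5 [428. 198.] [56. 61.] 90
top red 1547.5 [305. 121.] [48. 42.] 90
top orange 429.0 [437. 192.] [27. 24.] 45
top blue 56.5 [ 92. 224.] [32.  5.] 90
top blue 121.0 [116. 192.] [11. 23.] 47
top blue 2675.5 [152. 229.] [89. 87.] 84
top black 556.0 [467. 172.] [16. 41.] 56
top light 184.0 [259. 337.] [17. 16.] 45
top light 1261.5 [294. 223.] [40. 42.] 85
top light 4647.5 [133. 225.] [68. 88.] 34
top light 103.0 [322. 100.] [ 9. 23.] 45
```

View pics/crops.png

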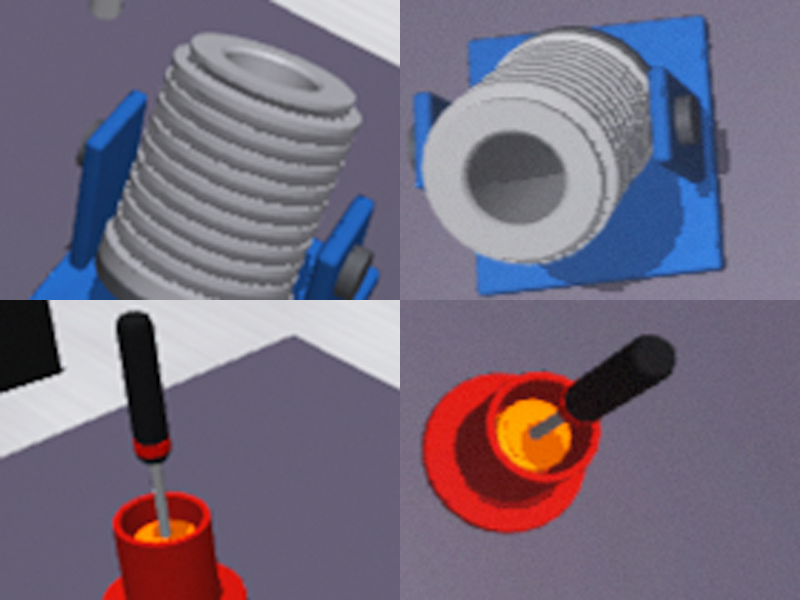

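Crops: the bore ellipse is centred near top (125.6,237.3) and scene (405,230). Base corners in the top view are about (109.5,188), (192,180), (198,269) and (112,277.5). The brush leans towards top-right, with its handle end at (477,166).

```bash
python3 - <<'E'
from h import *
s=140/400
T=lambda x,y:(85+(x-400)*s-.33,175+y*s-.33); S=lambda x,y:(310+x*s-.33,205+y*s-.33)
B=[plane("top",T(*p),.012) for p in[(470,40),(705,16),(722,268),(478,293)]]
for p in B: print("corner",p.round(4))
print([np.linalg.norm(B[i]-B[i-1]).round(4) for i in range(4)],"center",np.mean(B,0).round(4))
e=B[3]-B[0]+B[2]-B[1];yaw=np.arctan2(-e[1],-e[0]);print("x-edge yaw",np.degrees(yaw))
e=B[1]-B[0]+B[2]-B[3];print("y-edge yaw",np.degrees(np.arctan2(-e[0],e[1]))+0)
# bore ellipse
g=cv2.cvtColor(d["top"]["frame"],cv2.COLOR_RGB2GRAY)
def ell(m,p):
    cs,_=cv2.findContours(m.astype(np.uint8),cv2.RETR_LIST,cv2.CHAIN_APPROX_NONE)
    for c in cs:
        if len(c)>20 and cv2.pointPolygonTest(c,p,False)>=0 and cv2.contourArea(c)<2500: print("  ell",cv2.contourArea(c),np.round(cv2.fitEllipse(c),2) if 0 else cv2.fitEllipse(c))
for th in(130,150):print(th);ell((g<th),(125.,237.))
gs=cv2.cvtColor(d["scene"]["frame"],cv2.COLOR_RGB2GRAY)
print(gs[218:246:2,385:428:3])
m,er=tri(S(271,70),T(516,178));print("mouth",m.round(4),er)
print("rims",[tri(a,b)[0].round(3) for a,b in[]])
# right bolt
print("bolt",*tri(S(355,270),T(685,120)))
# brush
hs=cv2.cvtColor(d["top"]["frame"],cv2.COLOR_RGB2HSV)
Tb=lambda x,y:(390+(x-400)*s-.33,145+y*s-.33); Sb=lambda x,y:(100+x*s-.33,90+(y-300)*s-.33)
P,er=tri(Sb(135,320),Tb(655,357-300));print("handle end",P,er)
Q,er=tri(Sb(153,452),Tb(577,405-300));print("handle foot",Q,er)
q0,er=tri(Sb(164,530),Tb(540,433-300));print("stem low",q0,er)
u=(P-Q)/np.linalg.norm(P-Q);print(u,np.linalg.norm(P-Q))
print("tip est",P-.2*u)
# rim
r=np.array([Tb(488,423-300),Tb(600,423-300)]);print("rim ctr",plane("top",Tb(544,425-300),.073),np.linalg.norm(plane("top",r[0],.073)-plane("top",r[1],.073)))
print("rim scene",plane("scene",Sb(162,518),.073))
print("foot",plane("top",Tb(504,452-300),.006))
for n,p,z in(("pin",(259.5,337),.055),("tin",(294,224.5),.032),("can",(305,119),.05)):print(n,plane("top",p,z).round(3))
E
```

```text
corner [0.6858 0.3063 0.012 ]
corner [0.7018 0.1691 0.012 ]
corner [0.5552 0.1521 0.012 ]
corner [0.5395 0.2893 0.012 ]
[np.float64(0.1473), np.float64(0.1381), np.float64(0.1476), np.float64(0.138)] center [0.6206 0.2292 0.012 ]
x-edge yaw 6.6252678739989515
y-edge yaw -173.40960625582844
130
  ell 848.0 ((124.8497314453125, 236.5560760498047), (31.09659767150879, 34.773414611816406), 108.58306121826172)
150
  ell 897.5 ((124.7822494506836, 236.69393920898438), (31.953649520874023, 35.845558166503906), 106.91410064697266)
[[164 165 159 142 111  98 100  99 100  99  99  99  99  99  95]
 [163 164 165 164 164 151 116  97 100 100 100  99  99  99  99]
 [163 150 166 179 187 182 161 151 117  98 100  99 100  99  99]
 [164 138 112 130 147 179 212 192 162 142 101 100 100  99  99]
 [164 165 129 136 145 150 151 185 204 172 161 116  98 100  99]
 [137 163 164 145 146 152 155 152 148 181 175 164 136  98  99]
 [102 138 161 163 156 152 154 152 148 139 160 170 163 147  96]
 [ 84  88 144 154 163 161 153 151 147 139 126 144 161 163 150]
 [172 112  74 133 154 163 164 157 146 136 125 106 140 164 163]
 [15
[... 282 characters left out ...]
158 146  90  81  84  95  99]]
mouth [0.5893 0.228  0.1422] 0.0019001827479199114
rims []
bolt [0.61012009 0.23363468 0.03795471] 0.13238580464839395
handle end [ 0.67615626 -0.22564758  0.20831424] 0.0025028152136067575
handle foot [ 0.67718188 -0.22528965  0.11903372] 0.0017889713970259027
stem low [ 0.67639849 -0.2273008   0.05884825] 0.0017200632310641214
[-0.0114868  -0.00400868  0.99992599] 0.08928712831652676
tip est [ 0.67845362 -0.22484584  0.00832904]
rim ctr [ 0.67818803 -0.22539035  0.073     ] 0.059943915074638796
rim scene [ 0.67997402 -0.22028432  0.073     ]
foot [ 0.67741931 -0.22495597  0.006     ]
pin [0.454 0.047 0.055]
tin [ 0.626 -0.003  0.032]
can [ 0.798 -0.02   0.05 ]
```

```bash
python3 - <<'E'
from h import *
yaw=np.radians(6.6)
mt=(124.8,236.7)
for z in(.142,.144,.146,.148):
    X=plane("top",mt,z);print(z,X.round(4),proj("scene",X).round(1))
X=plane("top",mt,.1455)
for tilt in(22,24,26,28,30):
    t=np.radians(tilt);a=np.array([-np.cos(yaw)*np.sin(t),-np.sin(yaw)*np.sin(t),np.cos(t)])
    O=X-.075*a; # crescents front of fins
    c1=O-a*.03;c2=O+a*.01
    o,v=ray("scene",(380,290));v=-v; w=v-(v@a)*a;w/=np.linalg.norm(w)
    p1,p2=proj("scene",c1+.046*w),proj("scene",c2+.046*w);k=(p2-p1)
    # top: ellipse of mouth
    b=np.cross(a,[0,1,0]);b/=np.linalg.norm(b);c=np.cross(a,b)
    P=np.array([proj("top",X+.023*(b*np.cos(s)+c*np.sin(s))) for s in np.linspace(0,6.28,40)],np.float32)
    print(tilt,O.round(4),"scene dir",np.degrees(np.arctan2(k[1],k[0])).round(1),cv2.fitEllipse(P))
    F=O-.037*a; print("   axis foot px scene",proj("scene",O-.041*a+.048*w).round(1),"top far edge",proj("top",F+.048*np.array([1,0,0])*1).round(1))
print("measured dir",np.degrees(np.arctan2(276-305,387-376)),np.degrees(np.arctan2(276-296,387-379)))
# independent: fin left/right silhouettes in top/scene by light mask rows
m=d["scene"]["frame"];h=cv2.cvtColor(m,cv2.COLOR_RGB2HSV);L=((h[...,1]<60)&(h[...,2]>60)).astype(np.uint8)
n,lab,st,ce=cv2.connectedComponentsWithStats(L);print([ (st[i],ce[i].round(1)) for i in range(n) if abs(ce[i][0]-390)<30 and st[i][4]>300])
E
```

```text
0.142 [0.5902 0.2279 0.142 ] [403.4 229.6]
0.144 [0.59   0.2272 0.144 ] [403.3 228.1]
0.146 [0.5897 0.2265 0.146 ] [403.2 226.7]
0.148 [0.5895 0.2257 0.148 ] [403.1 225.3]
22 [0.6177 0.2299 0.076 ] scene dir -69.8 ((124.76980590820312, 236.58160400390625), (32.744895935058594, 35.14952850341797), 115.26763153076172)
   axis foot px scene [371.  314.3] top far edge [148.3 188.9]
24 [0.6201 0.2301 0.077 ] scene dir -69.3 ((124.76465606689453, 236.5615692138672), (32.365543365478516, 35.25174331665039), 114.19449615478516)
   axis foot px scene [370.2 314.3] top far edge [147.9 186.5]
26 [0.6225 0.2304 0.0781] scene dir -68.8 ((124.75910186767578, 236.54232788085938), (31.957698822021484, 35.34456253051758), 113.06839752197266)
   axis foot px scene [369.3 314.1] top far edge [147.5 184.1]
28 [0.6248 0.2307 0.0793] scene dir -68.3 ((124.75318145751953, 236.5239715576172), (31.52084732055664, 35.428863525390625), 111.92399597167969)
   axis foot px scene [368.5 313.8] top far edge [147.1 181.7]
30 [0.6271 0.2309 0.0805] scene dir -67.8 ((124.74691009521484, 236.50657653808594), (31.054574966430664, 35.505489349365234), 110.78097534179688)
   axis foot px scene [367.8 313.4] top far edge [146.7 179.4]
measured dir -69.22774531795417 -68.19859051364818
[]
```

```bash
cat >> h.py <<'E'
from scipy.spatial.transform import Rotation as Ro
def go(P,R,Pc=None,Rc=None):
    """print row (shares) from current (or given) pose to target; P may be far: also number of calls"""
    from plant import robot
    s=robot.read_state()
    Pc=np.array(s["tool_pos"]) if Pc is None else Pc; Rc=Ro.from_rotvec(s["orientation"]) if Rc is None else Rc
    sh=Rc.inv().apply(np.array(P)-Pc)/.2; tu=(Rc.inv()*R).as_rotvec()/(np.pi/2)
    print("t",s["t"],"row",sh.round(3).tolist(),tu.round(3).tolist())
DOWN=Ro.from_rotvec([np.pi,0,0])
E
python3 - <<'E'
from h import *
go([.677,-.225,.27],DOWN)
E
```

```text
t 0.1 row [2.881, -0.894, -0.26] [-0.001, 0.0, 0.197]
```

Call:
{"name": "jog_arm", "arguments": {
  "rows": [
    [[0.96,-0.3,-0.26],[0,0,0]],
    [[0.96,-0.3,-0.26],[0,0,0]],
    [[0.96,-0.3,-0.26],[0,0,0]],
    [[0.96,-0.3,-0.26],[0,0,0]],
    [[0.96,-0.3,-0.26],[0,0,0]]
  ],
  "hand": -1,
  "squeeze": 50
}}

```text
t: 0.6
tool_pos: [0.3516, -0.4531, 0.2724]
orientation: [3.102, 0.492, 0.004]
force: [-1.2, -0.9, -0.2]
opening: 0.0931
gripper_force: 0.0
```

Call:
{"name": "jog_arm", "arguments": {
  "rows": [
    [[0.96,-0.3,0],[0,0,0]],
    [[0.96,-0.3,0],[0,0,0]],
    [[0.96,-0.3,0],[0,0,0]],
    [[0.96,-0.3,0],[0,0,0]],
    [[0.96,-0.3,0],[0,0,0]]
  ]
}}

```text
t: 1.1
tool_pos: [0.5156, -0.3361, 0.2695]
orientation: [-3.1, -0.493, -0.001]
force: [0.5, -0.3, 0.7]
opening: 0.093
gripper_force: 0.0
```

```bash
python3 - <<'E'
from h import *
go([.677,-.225,.27],DOWN)
E
```

```text
t 1.1 row [0.939, -0.278, -0.001] [-0.001, -0.0, 0.201]
```

Call:
{"name": "jog_arm", "arguments": {
  "rows": [
    [[0.94,-0.28,0],[0,0,0.2]],
    [[0.94,-0.28,0],[0,0,0.2]],
    [[0.94,-0.28,0],[0,0,0.2]],
    [[0.94,-0.28,0],[0,0,0.2]],
    [[0.94,-0.28,0],[0,0,0.2]]
  ]
}}

```text
t: 1.6
tool_pos: [0.6767, -0.2255, 0.2671]
orientation: [-3.139, -0.001, 0.005]
force: [-0.1, -0.2, -0.4]
opening: 0.0931
gripper_force: 0.0
```

Call:
{"name": "jog_arm", "arguments": {
  "rows": [
    [[0,0,0],[0,0,0]],
    [[0,0,0],[0,0,0]],
    [[0,0,0],[0,0,0]]
  ]
}}

```text
t: 1.9
tool_pos: [0.6731, -0.231, 0.2711]
orientation: [3.141, -0.01, 0.0]
force: [-0.6, 0.4, -0.3]
opening: 0.0929
gripper_force: 0.0
```

```bash
python3 - <<'E'
from h import *
from plant import imaging
go([.677,-.225,.158],DOWN)
r=[]
for n in("scene","top"):
    c=imaging.read_camera(n);im=c["frame"];x,y=((60,50) if n=="scene" else (380,100))
    r.append(cv2.resize(im[y:y+150,x:x+150,::-1],(400,400),interpolation=cv2.INTER_CUBIC))
cv2.imwrite("pics/over.png",np.hstack(r))
E
```

```text
t 1.9 row [0.019, -0.031, 0.566] [0.0, -0.0, -0.004]
```

View pics/over.png

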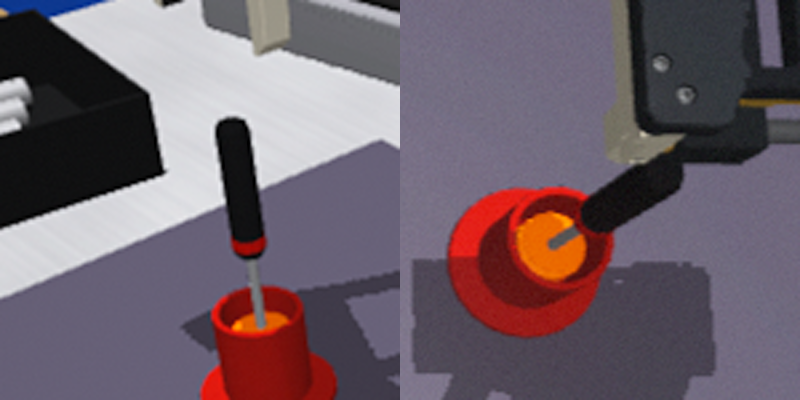

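The view over the brush shows the left finger tip at scene (161,69) and the handle standing clear between the fingers. I'll descend.

Call:
{"name": "jog_arm", "arguments": {
  "rows": [
    [[0.02,-0.03,0.1],[0,0,0]],
    [[0.02,-0.03,0.25],[0,0,0]],
    [[0.02,-0.03,0.4],[0,0,0]],
    [[0.02,-0.03,0.5],[0,0,0]],
    [[0.02,-0.03,0.56],[0,0,0]]
  ]
}}

```text
t: 2.5
tool_pos: [0.6766, -0.2238, 0.1565]
orientation: [-3.141, 0.008, 0.004]
force: [-0.4, 0.2, -0.5]
opening: 0.0931
gripper_force: 0.0
```

Call:
{"name": "jog_arm", "arguments": {
  "rows": [
    [[0,0,0],[0,0,0]],
    [[0,0,0],[0,0,0]],
    [[0,0,0],[0,0,0]]
  ]
}}

```text
t: 2.8
tool_pos: [0.6791, -0.224, 0.161]
orientation: [3.14, -0.007, 0.005]
force: [0.6, 0.0, -0.2]
opening: 0.0929
gripper_force: 0.0
```

```bash
python3 - <<'E'
from h import *
from plant import imaging
go([.677,-.225,.158],DOWN)
r=[]
for n in("scene","top"):
    c=imaging.read_camera(n);im=c["frame"];x,y=((60,50) if n=="scene" else (380,100))
    r.append(cv2.resize(im[y:y+150,x:x+150,::-1],(400,400),interpolation=cv2.INTER_CUBIC))
cv2.imwrite("pics/down.png",np.hstack(r))
E
```

```text
t 2.8 row [-0.01, 0.005, 0.015] [0.001, -0.002, -0.003]
```

View pics/down.png

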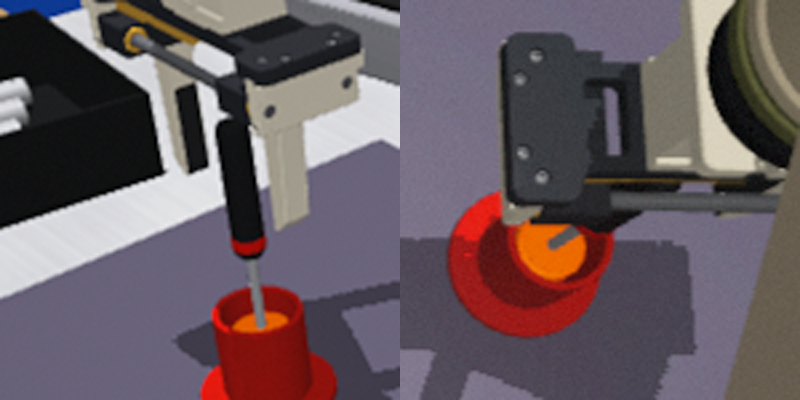

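The fingertips are at crop (195,170) and (290,225). Their midpoint (242,198) falls on the handle axis, so I'll close.

Call:
{"name": "jog_arm", "arguments": {
  "rows": [
    [[0,0,0],[0,0,0]],
    [[0,0,0],[0,0,0]],
    [[0,0,0],[0,0,0]],
    [[0,0,0],[0,0,0]],
    [[0,0,0],[0,0,0]]
  ],
  "hand": 1
}}

```text
t: 3.4
tool_pos: [0.6781, -0.2234, 0.1586]
orientation: [-3.142, 0.007, 0.0]
force: [-0.2, -0.5, -0.9]
opening: 0.0573
gripper_force: 0.0
```

Call:
{"name": "jog_arm", "arguments": {
  "rows": [
    [[0,0,0],[0,0,0]],
    [[0,0,0],[0,0,0]],
    [[0,0,0],[0,0,0]],
    [[0,0,0],[0,0,0]],
    [[0,0,0],[0,0,0]]
  ]
}}

```text
t: 3.9
tool_pos: [0.6781, -0.2235, 0.1586]
orientation: [-3.142, 0.007, 0.0]
force: [0.4, 0.0, 0.0]
opening: 0.0216
gripper_force: 50.0
```

```bash
python3 - <<'E'
from h import *
from plant import robot
s=robot.read_state();print({k:np.round(s[k],4).tolist() for k in s})
E
```

```text
{'t': 3.9, 'q': [-0.3901, 0.4682, 1.1932, 0.0, 1.4802, 1.1851], 'dq': [0.0001, -0.0002, 0.0013, 0.0001, -0.0002, -0.0014], 'joint_torque': [0.0264, -72.4205, -48.9189, 0.0415, -0.055, 0.0001], 'tool_pos': [0.6781, -0.2235, 0.1586], 'orientation': [-3.1415, 0.0069, 0.0001], 'force': [0.3834, 0.0118, 0.0338], 'wrist_torque': [0.0351, 0.0209, -0.0183], 'gripper_force': 49.9978, 'opening': 0.0216}
```

Call:
{"name": "jog_arm", "arguments": {
  "rows": [
    [[0,0,-0.05],[0,0,0]],
    [[0,0,-0.2],[0,0,0]],
    [[0,0,-0.4],[0,0,0]],
    [[0,0,-0.6],[0,0,0]],
    [[0,0,-0.7],[0,0,0]]
  ]
}}

```text
t: 4.4
tool_pos: [0.6791, -0.2238, 0.3048]
orientation: [3.139, -0.007, 0.01]
force: [0.6, -0.5, -1.1]
opening: 0.0212
gripper_force: 50.0
```

Call:
{"name": "jog_arm", "arguments": {
  "rows": [
    [[0,0,0],[0,0,0]],
    [[0,0,0],[0,0,0]],
    [[0,0,0],[0,0,0]],
    [[0,0,0],[0,0,0]]
  ]
}}

```text
t: 4.8
tool_pos: [0.6772, -0.2231, 0.2958]
orientation: [-3.14, 0.007, 0.006]
force: [0.5, -0.6, -1.1]
opening: 0.0214
gripper_force: 50.0
```

```bash
cat >> h.py <<'E'
M=np.array([.5897,.2270,.1455])
def frame(tilt=26,yaw=6.6):
    t,y=np.radians([tilt,yaw]);a=np.array([-np.cos(y)*np.sin(t),-np.sin(y)*np.sin(t),np.cos(t)])
    yy=np.array([np.sin(y),-np.cos(y),0]);return a,Ro.from_matrix(np.c_[np.cross(yy,-a),yy,-a])
E
python3 - <<'E'
from h import *
a,R=frame();go(M+a*(.147+.045),R)
from plant import robot
s=robot.read_state();print(s["tool_pos"],s["force"],s["opening"])
E
```

```text
t 4.8 row [-0.866, -2.198, -0.105] [0.016, 0.291, -0.075]
[ 0.6772142  -0.22307547  0.29576453] [ 0.47187247 -0.64248555 -1.05988025] 0.02138389534776611
```

Call:
{"name": "jog_arm", "arguments": {
  "rows": [
    [[-0.06,-0.15,-0.05],[0,0,0]],
    [[-0.15,-0.4,-0.1],[0,0,0]],
    [[-0.25,-0.6,-0.1],[0,0,0]],
    [[-0.35,-0.8,-0.1],[0,0,0]],
    [[-0.4,-0.9,-0.1],[0,0,0]]
  ]
}}

```text
t: 5.3
tool_pos: [0.5971, -0.0399, 0.3177]
orientation: [-3.14, 0.003, 0.003]
force: [0.0, -0.3, -0.8]
opening: 0.0213
gripper_force: 50.0
```

Call:
{"name": "jog_arm", "arguments": {
  "rows": [
    [[-0.06,-0.2,0],[0,0,0]],
    [[-0.15,-0.4,0],[0,0,0]],
    [[-0.25,-0.5,0],[0,0.06,-0.02]],
    [[-0.35,-0.6,0],[0,0.13,-0.05]],
    [[-0.45,-0.6,0],[0,0.2,-0.07]]
  ]
}}

```text
t: 5.8
tool_pos: [0.5091, 0.0795, 0.3173]
orientation: [-3.098, -0.17, -0.489]
force: [-0.3, -0.5, 0.5]
opening: 0.0216
gripper_force: 50.0
```

Call:
{"name": "jog_arm", "arguments": {
  "rows": [
    [[0,0,0],[0,0,0]],
    [[0,0,0],[0,0,0]],
    [[0,0,0],[0,0,0]],
    [[0,0,0],[0,0,0]]
  ]
}}

```text
t: 6.2
tool_pos: [0.5113, 0.077, 0.3189]
orientation: [3.099, 0.162, 0.484]
force: [1.0, 0.0, -1.3]
opening: 0.0212
gripper_force: 50.0
```

```bash
python3 - <<'E'
from h import *
a,R=frame();go(M+a*(.147+.045),R)
E
```

```text
t 6.2 row [0.046, -0.701, 0.006] [0.013, 0.092, -0.004]
```

Call:
{"name": "jog_arm", "arguments": {
  "rows": [
    [[0.01,-0.15,0],[0,0.02,0]],
    [[0.02,-0.35,0],[0,0.05,0]],
    [[0.04,-0.5,0],[0.01,0.08,0]],
    [[0.05,-0.65,0],[0.01,0.09,0]],
    [[0.05,-0.7,0],[0.01,0.09,0]]
  ]
}}

```text
t: 6.7
tool_pos: [0.5054, 0.2199, 0.3188]
orientation: [-3.036, -0.168, -0.694]
force: [-0.6, -0.3, -1.8]
opening: 0.0214
gripper_force: 50.0
```

Call:
{"name": "jog_arm", "arguments": {
  "rows": [
    [[0,0,0],[0,0,0]],
    [[0,0,0],[0,0,0]],
    [[0,0,0],[0,0,0]],
    [[0,0,0],[0,0,0]],
    [[0,0,0],[0,0,0]]
  ]
}}

```text
t: 7.2
tool_pos: [0.5054, 0.2167, 0.3196]
orientation: [-3.036, -0.164, -0.697]
force: [-0.7, -0.8, -0.5]
opening: 0.0213
gripper_force: 50.0
```

```bash
python3 - <<'E'
from h import *
from plant import imaging,robot
a,R=frame();go(M+a*(.147+.045),R)
s=robot.read_state();P=np.array(s["tool_pos"]);z=Ro.from_rotvec(s["orientation"]).apply([0,0,1])
print("P",P.round(4),"z",z.round(3))
tip=P+z*.147
r=[]
for n,x,y in(("scene",330,130),("top",65,175)):
    c=imaging.read_camera(n);im=c["frame"].copy()
    cv2.imwrite(f"pics/{n}_pre.png",im[:,:,::-1])
    k=400/140;r.append(cv2.resize(im[y:y+140,x:x+140,::-1],(400,400),interpolation=cv2.INTER_CUBIC))
    print(n,"tip",proj(n,tip).round(1),"handlefoot",proj(n,tip-z*.105).round(1),"mouth",proj(n,M).round(1))
cv2.imwrite("pics/pre.png",np.hstack(r))
E
```

```text
t 7.2 row [-0.0, -0.003, 0.009] [0.003, 0.001, -0.004]
P [0.5054 0.2167 0.3196] z [ 0.434  0.045 -0.9  ]
scene tip [414.9 195. ] handlefoot [444.7 119.4] mouth [403.5 227.2]
top tip [114.7 249.2] handlefoot [ 81.7 285.4] mouth [124.5 236.8]
```

View pics/pre.png

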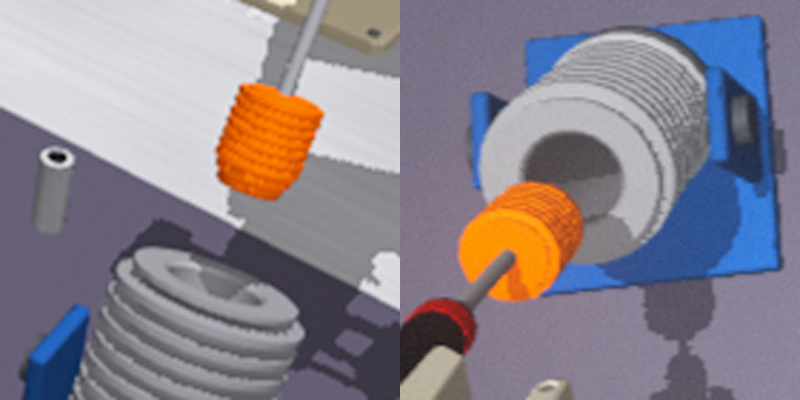

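Tip centre is at about scene (416.4,195.4), and the stem enters the head at scene (430,163) and top (103.5,265). The bore centre is at scene (405.6,229). I'll compare these with the predictions to get the relative offset between brush and mouth.

```bash
python3 - <<'E'
from h import *
P=np.array([.5054,.2167,.3196]);z=np.array([.434,.045,-.9]);tip=P+z*.147;E=tip-z*.045
print("stem entry pred",proj("scene",E),proj("top",E),"meas (429.8,163.2)(103.5,265.3)")
a,_=frame()
o=[]
# brush-based biases
bs=np.array([429.8,163.2])-proj("scene",E);bt=np.array([103.5,265.3])-proj("top",E);print(bs,bt)
ms=np.array([405.3,229.2])-bs;mt=np.array([124.8,236.7])-bt
print("mouth corrected",*tri(ms,mt)); print("uncorr top", *tri((405.3,229.2),(124.8,236.7)))
X=E
print("stem-entry tri",*tri((429.8,163.2),(103.5,265.3)),"kin",E)
# orange centroid-based silhouettes
for n in("scene","top"):
    im=cv2.imread(f"pics/{n}_pre.png");h=cv2.cvtColor(im,cv2.COLOR_BGR2HSV)
    m=((h[...,0]>=8)&(h[...,0]<20)&(h[...,1]>150)&(h[...,2]>110)).astype(np.uint8)
    N,l,st,ce=cv2.connectedComponentsWithStats(m);i=1+np.argmax(st[1:,4]);
    i=[j for j in range(1,N) if st[j,4]>200 and abs(ce[j][0]-(422 if n=="scene" else 110))<25][0]
    pts=np.argwhere(l==i)[:,::-1].astype(np.float32);print(n,ce[i],st[i],cv2.minAreaRect(pts),"pred mid",proj(n,tip-z*.0235))
E
```

```text
stem entry pred [427.38561434 163.46077655] [102.08831007 262.99300692] meas (429.8,163.2)(103.5,265.3)
[ 2.41438566 -0.26077655] [1.41168993 2.30699308]
mouth corrected [0.5931659  0.22877767 0.14465917] 0.0006682127322056371
uncorr top [0.58946677 0.22877092 0.14268191] 0.002578389424701355
stem-entry tri [0.54634237 0.22143478 0.22644717] 0.003175927239925974 kin [0.549668 0.22129  0.2278  ]
scene [422.70521327 178.96872038] [ 406  159   37   41 1055] ((422.5693054199219, 179.43429565429688), (30.244260787963867, 38.189788818359375), 19.98310661315918) pred mid [421.38609138 178.71586512]
top [107.73278008 258.08381743] [  86  238   43   42 1205] ((107.50001525878906, 259.0000305175781), (34.64822769165039, 44.547725677490234), 45.0) pred mid [108.33533198 256.12278277]
```

```bash
sed -i 's/^M=.*/M=np.array([.592,.228,.1448])/' h.py; python3 - <<'E'
from h import *
a,R=frame();go(M+a*(.147-.005),R)
E
```

```text
t 7.3 row [0.01, -0.006, 0.267] [0.003, 0.001, -0.004]
```

Call:
{"name": "jog_arm", "arguments": {
  "rows": [
    [[0.01,-0.006,0.06],[0,0,0]],
    [[0.01,-0.006,0.12],[0,0,0]],
    [[0.01,-0.006,0.18],[0,0,0]],
    [[0.01,-0.006,0.23],[0,0,0]],
    [[0.01,-0.006,0.27],[0,0,0]]
  ]
}}

```text
t: 7.8
tool_pos: [0.5301, 0.2212, 0.2698]
orientation: [-3.037, -0.166, -0.695]
force: [0.0, -0.2, 0.8]
opening: 0.0219
gripper_force: 50.0
```

Call:
{"name": "jog_arm", "arguments": {
  "rows": [
    [[0,0,0],[0,0,0]],
    [[0,0,0],[0,0,0]],
    [[0,0,0.03],[0,0,0]],
    [[0,0,0.05],[0,0,0]],
    [[0,0,0.05],[0,0,0]]
  ]
}}

```text
t: 8.3
tool_pos: [0.5344, 0.2217, 0.262]
orientation: [-3.036, -0.166, -0.696]
force: [0.3, 0.6, -1.4]
opening: 0.0212
gripper_force: 50.0
```

```bash
python3 - <<'E'
from h import *
from plant import imaging,robot
a,R=frame();go(M+a*(.147-.015),R)
s=robot.read_state();print(np.round(s["force"],2),np.round(s["wrist_torque"],3))
r=[]
for n,x,y in(("scene",330,150),("top",65,175)):
    c=imaging.read_camera(n);im=c["frame"].copy()
    r.append(cv2.resize(im[y:y+140,x:x+140,::-1],(400,400),interpolation=cv2.INTER_CUBIC))
cv2.imwrite("pics/in1.png",np.hstack(r))
E
```

```text
t 8.3 row [0.003, 0.002, -0.006] [0.003, 0.002, -0.003]
[ 0.35  0.59 -1.44] [-0.001  0.286 -0.011]
```

View pics/in1.png

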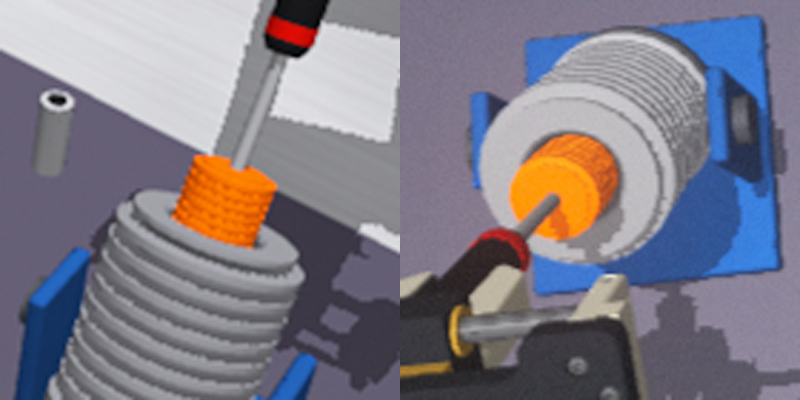

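The brush head is in the mouth, with even gaps at scene crop x 172–255 inside a bore spanning 164–264. I'll continue down the bore axis.

Call:
{"name": "jog_arm", "arguments": {
  "rows": [
    [[0,0,0.03],[0,0,0]],
    [[0,0,0.06],[0,0,0]],
    [[0,0,0.08],[0,0,0]],
    [[0,0,0.1],[0,0,0]],
    [[0,0,0.1],[0,0,0]]
  ]
}}

```text
t: 8.9
tool_pos: [0.543, 0.2226, 0.2436]
orientation: [-3.037, -0.166, -0.695]
force: [-0.0, -0.4, 0.1]
opening: 0.0212
gripper_force: 50.0
```

Call:
{"name": "jog_arm", "arguments": {
  "rows": [
    [[0,0,0.03],[0,0,0]],
    [[0,0,0.06],[0,0,0]],
    [[0,0,0.08],[0,0,0]],
    [[0,0,0.08],[0,0,0]],
    [[0,0,0.08],[0,0,0]]
  ]
}}

```text
t: 9.4
tool_pos: [0.5501, 0.2234, 0.2301]
orientation: [-3.036, -0.166, -0.697]
force: [-1.1, -1.2, -0.6]
opening: 0.0215
gripper_force: 50.0
```

```bash
cat > st.py <<'E'
from h import *
from plant import robot
s=robot.read_state();a,R=frame();P=np.array(s["tool_pos"]);Rc=Ro.from_rotvec(s["orientation"])
print("t",round(s["t"],1),"depth",round(((M+.147*a-P)@a)*1e3,1),"off(tool xyz mm)",(Rc.inv().apply(M+.147*a-P)*1e3).round(1),"F tool",Rc.inv().apply(s["force"]).round(2),"tq",Rc.inv().apply(s["wrist_torque"]).round(2),s["opening"])
E
python3 st.py
```

```text
t 9.4 depth 51.9 off(tool xyz mm) [  0.4   0.5 -51.9] F tool [-1.37  1.03  0.05] tq [ 0.03 -0.3   0.02] 0.02152209801721133
```

Call:
{"name": "jog_arm", "arguments": {
  "rows": [
    [[0,0,0.02],[0,0,0]],
    [[0,0,0.04],[0,0,0]],
    [[0,0,0.05],[0,0,0]],
    [[0,0,0.05],[0,0,0]]
  ]
}}

```text
t: 9.8
tool_pos: [0.5543, 0.2238, 0.2206]
orientation: [-3.037, -0.166, -0.696]
force: [-0.0, -0.1, -1.1]
opening: 0.0215
gripper_force: 50.0
```

Call:
{"name": "jog_arm", "arguments": {
  "rows": [
    [[0,0,0.01],[0,0,0]],
    [[0,0,0.02],[0,0,0]],
    [[0,0,0.025],[0,0,0]],
    [[0,0,0.025],[0,0,0]]
  ]
}}

```text
t: 10.2
tool_pos: [0.5566, 0.2241, 0.2165]
orientation: [-3.036, -0.166, -0.697]
force: [-0.1, -0.2, -1.4]
opening: 0.0216
gripper_force: 50.0
```

```bash
python3 st.py
```

```text
t 10.2 depth 66.9 off(tool xyz mm) [  0.4   0.5 -66.9] F tool [-0.71  0.2   1.26] tq [-0.02 -0.31  0.03] 0.02158125765981752
```

Call:
{"name": "jog_arm", "arguments": {
  "rows": [
    [[0,0,0.01],[0,0,0]],
    [[0,0,0.02],[0,0,0]],
    [[0,0,0.02],[0,0,0]],
    [[0,0,0.02],[0,0,0]]
  ]
}}

```text
t: 10.6
tool_pos: [0.5583, 0.2243, 0.2131]
orientation: [-3.036, -0.166, -0.697]
force: [0.8, -0.8, -0.6]
opening: 0.0216
gripper_force: 50.0
```

Call:
{"name": "jog_arm", "arguments": {
  "rows": [
    [[0,0,0.01],[0,0,0]],
    [[0,0,0.02],[0,0,0]],
    [[0,0,0.02],[0,0,0]],
    [[0,0,0.02],[0,0,0]]
  ]
}}

```text
t: 11.0
tool_pos: [0.56, 0.2245, 0.2094]
orientation: [-3.036, -0.166, -0.697]
force: [0.1, -0.0, 0.3]
opening: 0.0214
gripper_force: 50.0
```

Call:
{"name": "jog_arm", "arguments": {
  "rows": [
    [[0,0,0.01],[0,0,0]],
    [[0,0,0.015],[0,0,0]],
    [[0,0,0.015],[0,0,0]],
    [[0,0,0.015],[0,0,0]]
  ]
}}

```text
t: 11.4
tool_pos: [0.5614, 0.2247, 0.2069]
orientation: [-3.036, -0.166, -0.697]
force: [0.6, 0.2, -0.8]
opening: 0.0215
gripper_force: 50.0
```

```bash
python3 st.py
```

```text
t 11.4 depth 77.7 off(tool xyz mm) [  0.3   0.6 -77.7] F tool [ 0.2  -0.19  0.95] tq [ 0.03 -0.29  0.03] 0.021488002356417853
```

No contact at a depth of 78 mm, so I'll keep stepping down.

Call:
{"name": "jog_arm", "arguments": {
  "rows": [
    [[0,0,0.01],[0,0,0]],
    [[0,0,0.02],[0,0,0]],
    [[0,0,0.02],[0,0,0]],
    [[0,0,0.02],[0,0,0]]
  ]
}}

```text
t: 11.8
tool_pos: [0.5631, 0.2248, 0.2031]
orientation: [-3.036, -0.166, -0.697]
force: [0.5, -0.3, -1.2]
opening: 0.0215
gripper_force: 50.0
```

Call:
{"name": "jog_arm", "arguments": {
  "rows": [
    [[0,0,0.01],[0,0,0]],
    [[0,0,0.015],[0,0,0]],
    [[0,0,0.015],[0,0,0]],
    [[0,0,0.015],[0,0,0]]
  ]
}}

```text
t: 12.2
tool_pos: [0.5644, 0.225, 0.2006]
orientation: [-3.036, -0.166, -0.697]
force: [-0.1, 0.5, -1.5]
opening: 0.0216
gripper_force: 50.0
```

Call:
{"name": "jog_arm", "arguments": {
  "rows": [
    [[0,0,0.01],[0,0,0]],
    [[0,0,0.02],[0,0,0]],
    [[0,0,0.02],[0,0,0]],
    [[0,0,0.02],[0,0,0]]
  ]
}}

```text
t: 12.6
tool_pos: [0.5661, 0.2251, 0.1969]
orientation: [-3.036, -0.166, -0.697]
force: [0.4, -0.2, -0.8]
opening: 0.0214
gripper_force: 50.0
```

Call:
{"name": "jog_arm", "arguments": {
  "rows": [
    [[0,0,0.01],[0,0,0]],
    [[0,0,0.015],[0,0,0]],
    [[0,0,0.015],[0,0,0]],
    [[0,0,0.015],[0,0,0]]
  ]
}}

```text
t: 13.0
tool_pos: [0.5675, 0.2253, 0.1943]
orientation: [-3.036, -0.166, -0.697]
force: [0.1, 0.2, -0.2]
opening: 0.0217
gripper_force: 50.0
```

Depth is about 92 mm and still free.

Call:
{"name": "jog_arm", "arguments": {
  "rows": [
    [[0,0,0.01],[0,0,0]],
    [[0,0,0.02],[0,0,0]],
    [[0,0,0.02],[0,0,0]],
    [[0,0,0.02],[0,0,0]]
  ]
}}

```text
t: 13.4
tool_pos: [0.5691, 0.2254, 0.1905]
orientation: [-3.036, -0.166, -0.697]
force: [0.5, -0.9, -1.7]
opening: 0.0212
gripper_force: 50.0
```

```bash
python3 st.py
```

```text
t 13.4 depth 95.8 off(tool xyz mm) [  0.4   0.6 -95.8] F tool [-0.41  0.92  1.67] tq [ 0.06 -0.36  0.01] 0.02121717273681535
```

Call:
{"name": "jog_arm", "arguments": {
  "rows": [
    [[0,0,0.01],[0,0,0]],
    [[0,0,0.015],[0,0,0]],
    [[0,0,0.015],[0,0,0]],
    [[0,0,0.015],[0,0,0]]
  ]
}}

```text
t: 13.8
tool_pos: [0.5705, 0.2256, 0.1879]
orientation: [-3.036, -0.166, -0.697]
force: [-0.9, -0.1, -2.0]
opening: 0.0212
gripper_force: 50.0
```

Call:
{"name": "jog_arm", "arguments": {
  "rows": [
    [[0,0,0.01],[0,0,0]],
    [[0,0,0.015],[0,0,0]],
    [[0,0,0.015],[0,0,0]],
    [[0,0,0.015],[0,0,0]]
  ]
}}

```text
t: 14.2
tool_pos: [0.572, 0.2258, 0.1858]
orientation: [-3.036, -0.166, -0.698]
force: [-2.9, 0.3, 3.0]
opening: 0.0218
gripper_force: 50.0
```

Call:
{"name": "jog_arm", "arguments": {
  "rows": [
    [[0,0,0],[0,0,0]],
    [[0,0,0.003],[0,0,0]],
    [[0,0,0.003],[0,0,0]],
    [[0,0,0.003],[0,0,0]]
  ]
}}

```text
t: 14.6
tool_pos: [0.5723, 0.2259, 0.1852]
orientation: [-3.036, -0.166, -0.698]
force: [-2.9, -0.3, 5.3]
opening: 0.0218
gripper_force: 50.0
```

```bash
python3 st.py
```

```text
t 14.6 depth 102.0 off(tool xyz mm) [-1.00e-01  6.00e-01 -1.02e+02] F tool [-0.31  0.02 -6.1 ] tq [-0.13 -0.52  0.03] 0.021785741969511954
```

Pressed with about 7 N. Now I'll draw up 82 mm.

Call:
{"name": "jog_arm", "arguments": {
  "rows": [
    [[0,0,-0.05],[0,0,0]],
    [[0,0,-0.15],[0,0,0]],
    [[0,0,-0.25],[0,0,0]],
    [[0,0,-0.35],[0,0,0]],
    [[0,0,-0.41],[0,0,0]]
  ]
}}

```text
t: 15.1
tool_pos: [0.5363, 0.2222, 0.2603]
orientation: [-3.035, -0.166, -0.699]
force: [0.9, 0.9, -1.7]
opening: 0.0215
gripper_force: 50.0
```

Call:
{"name": "jog_arm", "arguments": {
  "rows": [
    [[0,0,0],[0,0,0]],
    [[0,0,0],[0,0,0]],
    [[0,0,0],[0,0,0]],
    [[0,0,0],[0,0,0]],
    [[0,0,0],[0,0,0]]
  ]
}}

```text
t: 15.6
tool_pos: [0.5364, 0.2219, 0.2576]
orientation: [-3.037, -0.166, -0.695]
force: [-0.3, 0.1, 0.3]
opening: 0.0214
gripper_force: 50.0
```

```bash
python3 st.py; python3 - <<'E'
from h import *
from plant import imaging
r=[]
for n,x,y in(("scene",330,150),("top",65,175)):
    im=imaging.read_camera(n)["frame"]
    r.append(cv2.resize(im[y:y+140,x:x+140,::-1],(400,400),interpolation=cv2.INTER_CUBIC))
cv2.imwrite("pics/up1.png",np.hstack(r))
E
```

```text
t 15.6 depth 21.1 off(tool xyz mm) [  0.8   0.4 -21.1] F tool [-0.19 -0.13 -0.37] tq [ 0.01 -0.27 -0.02] 0.021362080669881607
```

View pics/up1.png

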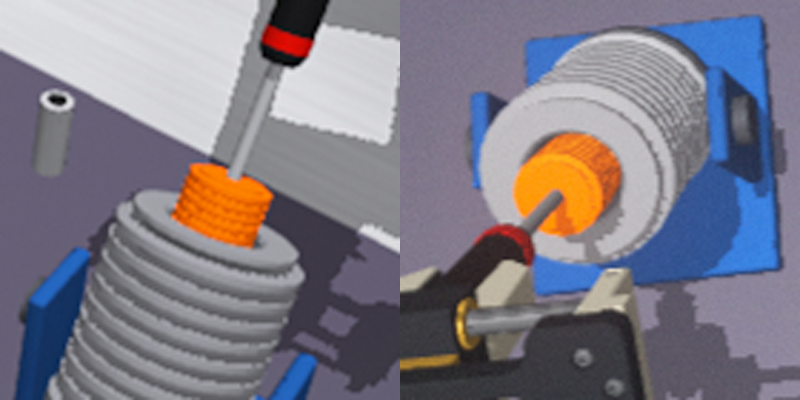

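About half of the head shows above the mouth (scene crop y 165–245), which is inside the window. Second stroke.

Call:
{"name": "jog_arm", "arguments": {
  "rows": [
    [[0,0,0.06],[0,0,0]],
    [[0,0,0.14],[0,0,0]],
    [[0,0,0.22],[0,0,0]],
    [[0,0,0.3],[0,0,0]],
    [[0,0,0.36],[0,0,0]]
  ]
}}

```text
t: 16.2
tool_pos: [0.5677, 0.2251, 0.1916]
orientation: [-3.037, -0.166, -0.695]
force: [-0.4, -0.0, -0.8]
opening: 0.0212
gripper_force: 50.0
```

Call:
{"name": "jog_arm", "arguments": {
  "rows": [
    [[0,0,0],[0,0,0]],
    [[0,0,0.01],[0,0,0]],
    [[0,0,0.02],[0,0,0]],
    [[0,0,0.03],[0,0,0]],
    [[0,0,0.035],[0,0,0]]
  ]
}}

```text
t: 16.7
tool_pos: [0.571, 0.2258, 0.188]
orientation: [-3.035, -0.166, -0.698]
force: [-0.2, 0.3, -0.9]
opening: 0.0216
gripper_force: 50.0
```

Call:
{"name": "jog_arm", "arguments": {
  "rows": [
    [[0,0,0.005],[0,0,0]],
    [[0,0,0.01],[0,0,0]],
    [[0,0,0.015],[0,0,0]],
    [[0,0,0.015],[0,0,0]],
    [[0,0,0.015],[0,0,0]]
  ]
}}

```text
t: 17.2
tool_pos: [0.5724, 0.2259, 0.1855]
orientation: [-3.035, -0.166, -0.699]
force: [-3.8, -0.2, 4.5]
opening: 0.0217
gripper_force: 50.0
```

```bash
python3 st.py
```

```text
t 17.2 depth 101.8 off(tool xyz mm) [  -0.2    0.7 -101.8] F tool [-1.43 -0.15 -5.69] tq [ 0.04 -0.41  0.04] 0.021712245693946277
```

Second press is at about 6.5 N. I'll hold it briefly, draw up, then press the third time.

Call:
{"name": "jog_arm", "arguments": {
  "rows": [
    [[0,0,0.003],[0,0,0]],
    [[0,0,0.003],[0,0,0]],
    [[0,0,0.003],[0,0,0]]
  ]
}}

```text
t: 17.5
tool_pos: [0.5726, 0.2259, 0.185]
orientation: [-3.035, -0.166, -0.698]
force: [-4.9, -0.6, 5.3]
opening: 0.0214
gripper_force: 50.0
```

Call:
{"name": "jog_arm", "arguments": {
  "rows": [
    [[0,0,-0.05],[0,0,0]],
    [[0,0,-0.15],[0,0,0]],
    [[0,0,-0.25],[0,0,0]],
    [[0,0,-0.35],[0,0,0]],
    [[0,0,-0.41],[0,0,0]]
  ]
}}

```text
t: 18.0
tool_pos: [0.5365, 0.2221, 0.2597]
orientation: [-3.035, -0.166, -0.699]
force: [1.2, 1.2, 0.3]
opening: 0.0213
gripper_force: 50.0
```

Call:
{"name": "jog_arm", "arguments": {
  "rows": [
    [[0,0,0],[0,0,0]],
    [[0,0,0],[0,0,0]],
    [[0,0,0],[0,0,0]],
    [[0,0,0],[0,0,0]],
    [[0,0,0],[0,0,0]]
  ]
}}

```text
t: 18.5
tool_pos: [0.5366, 0.2219, 0.257]
orientation: [-3.037, -0.166, -0.695]
force: [0.3, 0.1, -0.5]
opening: 0.0215
gripper_force: 50.0
```

```bash
python3 st.py
```

```text
t 18.5 depth 21.7 off(tool xyz mm) [  0.8   0.4 -21.7] F tool [ 0.07 -0.03  0.58] tq [-0.01 -0.29  0.03] 0.02146945324443273
```

Call:
{"name": "jog_arm", "arguments": {
  "rows": [
    [[0,0,0.06],[0,0,0]],
    [[0,0,0.14],[0,0,0]],
    [[0,0,0.22],[0,0,0]],
    [[0,0,0.3],[0,0,0]],
    [[0,0,0.36],[0,0,0]]
  ]
}}

```text
t: 19.0
tool_pos: [0.5679, 0.2251, 0.1909]
orientation: [-3.037, -0.166, -0.694]
force: [-0.6, -0.8, -1.2]
opening: 0.0217
gripper_force: 50.0
```

Call:
{"name": "jog_arm", "arguments": {
  "rows": [
    [[0,0,0],[0,0,0]],
    [[0,0,0.01],[0,0,0]],
    [[0,0,0.02],[0,0,0]],
    [[0,0,0.03],[0,0,0]],
    [[0,0,0.035],[0,0,0]]
  ]
}}

```text
t: 19.5
tool_pos: [0.5713, 0.2258, 0.1875]
orientation: [-3.035, -0.166, -0.699]
force: [-0.2, 0.5, 0.8]
opening: 0.0213
gripper_force: 50.0
```

Call:
{"name": "jog_arm", "arguments": {
  "rows": [
    [[0,0,0.005],[0,0,0]],
    [[0,0,0.01],[0,0,0]],
    [[0,0,0.015],[0,0,0]],
    [[0,0,0.015],[0,0,0]],
    [[0,0,0.015],[0,0,0]]
  ]
}}

```text
t: 20.0
tool_pos: [0.5727, 0.226, 0.1852]
orientation: [-3.035, -0.166, -0.699]
force: [-4.5, -1.0, 5.5]
opening: 0.0216
gripper_force: 50.0
```

Call:
{"name": "jog_arm", "arguments": {
  "rows": [
    [[0,0,0.003],[0,0,0]],
    [[0,0,0.003],[0,0,0]],
    [[0,0,0.003],[0,0,0]]
  ]
}}

```text
t: 20.3
tool_pos: [0.573, 0.226, 0.1848]
orientation: [-3.035, -0.166, -0.699]
force: [-5.0, -0.2, 7.0]
opening: 0.0216
gripper_force: 50.0
```

```bash
python3 st.py
```

```text
t 20.3 depth 102.7 off(tool xyz mm) [  -0.5    0.7 -102.6] F tool [-1.47 -0.33 -8.47] tq [-0.06 -0.72 -0.01] 0.021578994739358905
```

Three presses done. Withdraw 160 mm along the bore, lift, and go back to the holder.

Call:
{"name": "jog_arm", "arguments": {
  "rows": [
    [[0,0,-0.08],[0,0,0]],
    [[0,0,-0.25],[0,0,0]],
    [[0,0,-0.45],[0,0,0]],
    [[0,0,-0.65],[0,0,0]],
    [[0,0,-0.8],[0,0,0]]
  ]
}}

```text
t: 20.8
tool_pos: [0.5026, 0.2186, 0.3302]
orientation: [-3.035, -0.166, -0.7]
force: [0.6, -0.9, -0.0]
opening: 0.0213
gripper_force: 50.0
```

Call:
{"name": "jog_arm", "arguments": {
  "rows": [
    [[0,0,0],[0,0,0]],
    [[0,0,0],[0,0,0]],
    [[0,0,0],[0,0,0]]
  ]
}}

```text
t: 21.1
tool_pos: [0.5028, 0.2183, 0.3254]
orientation: [-3.038, -0.166, -0.693]
force: [-0.5, 0.2, -1.0]
opening: 0.0213
gripper_force: 50.0
```

```bash
python3 - <<'E'
from h import *
from plant import robot
P=np.array(robot.read_state()["tool_pos"]);print(P)
T=np.array([.6781,-.2235,.31])
for k in(.33,.66,1):go(P+(T-P)*k,Ro.from_rotvec([np.pi,.0,0]))
E
```

```text
[0.50284366 0.21832787 0.32543736]
t 21.1 row [0.176, 0.756, 0.115] [-0.014, -0.285, 0.068]
t 21.1 row [0.352, 1.512, 0.231] [-0.014, -0.285, 0.068]
t 21.1 row [0.533, 2.291, 0.35] [-0.014, -0.285, 0.068]
```

Call:
{"name": "jog_arm", "arguments": {
  "rows": [
    [[0.04,0.2,0.02],[0,0,0]],
    [[0.08,0.4,0.05],[0,0,0]],
    [[0.12,0.6,0.08],[0,-0.08,0.02]],
    [[0.17,0.75,0.1],[0,-0.17,0.04]],
    [[0.2,0.85,0.1],[-0.01,-0.26,0.06]]
  ]
}}

```text
t: 21.6
tool_pos: [0.5661, 0.0515, 0.3261]
orientation: [-3.135, -0.016, -0.056]
force: [0.0, 0.6, 0.3]
opening: 0.0211
gripper_force: 50.0
```

Call:
{"name": "jog_arm", "arguments": {
  "rows": [
    [[0,0,0],[0,0,0]],
    [[0,0,0],[0,0,0]],
    [[0,0,0],[0,0,0]]
  ]
}}

```text
t: 21.9
tool_pos: [0.5656, 0.0549, 0.3268]
orientation: [-3.135, -0.023, -0.067]
force: [-0.3, -0.4, -0.9]
opening: 0.0215
gripper_force: 50.0
```

```bash
python3 - <<'E'
from h import *
go([.6781,-.2235,.305],Ro.from_rotvec([-3.1415,.0069,0]))
E
```

```text
t 21.9 row [0.537, 1.401, 0.124] [-0.004, -0.027, 0.012]
```

Call:
{"name": "jog_arm", "arguments": {
  "rows": [
    [[0.07,0.2,0.01],[0,-0.01,0]],
    [[0.13,0.4,0.02],[0,-0.02,0.01]],
    [[0.2,0.6,0.03],[-0.004,-0.027,0.012]],
    [[0.27,0.75,0.03],[-0.004,-0.027,0.012]],
    [[0.3,0.8,0.04],[-0.004,-0.027,0.012]]
  ]
}}

```text
t: 22.4
tool_pos: [0.6286, -0.1065, 0.3238]
orientation: [3.139, -0.009, 0.008]
force: [-0.3, 0.2, -1.5]
opening: 0.0213
gripper_force: 50.0
```

Call:
{"name": "jog_arm", "arguments": {
  "rows": [
    [[0.06,0.15,0.01],[0,0,0]],
    [[0.13,0.3,0.03],[0,0,0]],
    [[0.19,0.45,0.05],[0,0,0]],
    [[0.23,0.57,0.06],[0,0,0]],
    [[0.235,0.6,0.06],[0,0,0]]
  ]
}}

```text
t: 22.9
tool_pos: [0.6748, -0.2256, 0.3104]
orientation: [3.14, -0.008, 0.003]
force: [0.4, 0.1, -1.3]
opening: 0.0212
gripper_force: 50.0
```

Call:
{"name": "jog_arm", "arguments": {
  "rows": [
    [[0,0,0],[0,0,0]],
    [[0,0,0],[0,0,0]],
    [[0,0,0],[0,0,0]],
    [[0,0,0],[0,0,0]],
    [[0,0,0],[0,0,0]]
  ]
}}

```text
t: 23.4
tool_pos: [0.6751, -0.2241, 0.3096]
orientation: [3.141, -0.006, 0.001]
force: [0.5, 0.2, -0.9]
opening: 0.0215
gripper_force: 50.0
```

```bash
python3 - <<'E'
from h import *
go([.6781,-.2235,.22],Ro.from_rotvec([-3.1415,.0069,0]))
E
```

```text
t 23.4 row [0.015, -0.003, 0.448] [0.0, -0.0, 0.0]
```

Call:
{"name": "jog_arm", "arguments": {
  "rows": [
    [[0.015,-0.003,0.08],[0,0,0]],
    [[0.015,-0.003,0.18],[0,0,0]],
    [[0.015,-0.003,0.28],[0,0,0]],
    [[0.015,-0.003,0.36],[0,0,0]],
    [[0.015,-0.003,0.37],[0,0,0]]
  ]
}}

```text
t: 23.9
tool_pos: [0.6765, -0.2236, 0.2306]
orientation: [-3.14, 0.008, 0.009]
force: [0.0, -0.0, -1.7]
opening: 0.0214
gripper_force: 50.0
```

Call:
{"name": "jog_arm", "arguments": {
  "rows": [
    [[0,0,0],[0,0,0]],
    [[0,0,0],[0,0,0]],
    [[0,0,0],[0,0,0]],
    [[0,0,0],[0,0,0]],
    [[0,0,0],[0,0,0]]
  ]
}}

```text
t: 24.4
tool_pos: [0.6783, -0.2245, 0.236]
orientation: [3.141, -0.008, 0.002]
force: [1.0, 1.0, -1.2]
opening: 0.0216
gripper_force: 50.0
```

```bash
python3 - <<'E'
from h import *
from plant import imaging
go([.6781,-.2235,.1586],Ro.from_rotvec([-3.1415,.0069,0]))
r=[]
for n,x,y in(("scene",90,60),("top",380,110)):
    im=imaging.read_camera(n)["frame"]
    r.append(cv2.resize(im[y:y+140,x:x+140,::-1],(400,400),interpolation=cv2.INTER_CUBIC))
cv2.imwrite("pics/ret.png",np.hstack(r))
E
```

```text
t 24.4 row [-0.002, -0.005, 0.387] [0.0, -0.001, -0.0]
```

View pics/ret.png

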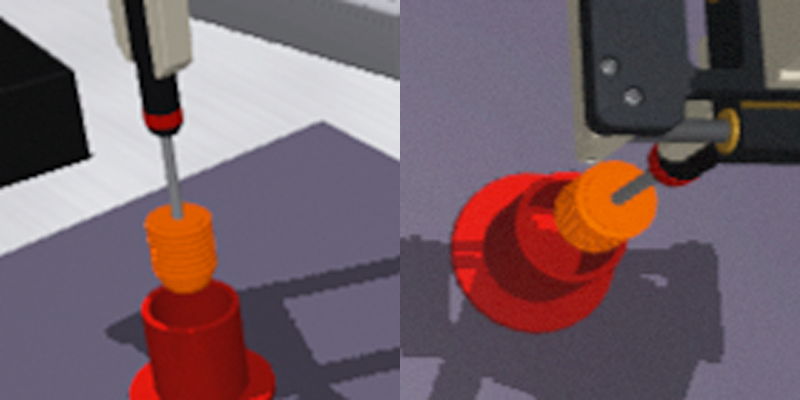

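The brush hangs over the pipe with its tip at scene crop (186,290), in line with the rim centre (191,305). I'll lower it in steps.

Call:
{"name": "jog_arm", "arguments": {
  "rows": [
    [[0,0,0.05],[0,0,0]],
    [[0,0,0.1],[0,0,0]],
    [[0,0,0.15],[0,0,0]],
    [[0,0,0.2],[0,0,0]],
    [[0,0,0.2],[0,0,0]]
  ]
}}

```text
t: 25.0
tool_pos: [0.6767, -0.2238, 0.1919]
orientation: [-3.14, 0.008, 0.006]
force: [-1.0, 0.1, -1.9]
opening: 0.0216
gripper_force: 50.0
```

Call:
{"name": "jog_arm", "arguments": {
  "rows": [
    [[0,0,0.04],[0,0,0]],
    [[0,0,0.08],[0,0,0]],
    [[0,0,0.12],[0,0,0]],
    [[0,0,0.15],[0,0,0]],
    [[0,0,0.15],[0,0,0]]
  ]
}}

```text
t: 25.5
tool_pos: [0.6773, -0.2241, 0.1635]
orientation: [-3.141, 0.008, 0.003]
force: [0.5, -0.4, -1.7]
opening: 0.0217
gripper_force: 50.0
```

Call:
{"name": "jog_arm", "arguments": {
  "rows": [
    [[0,0,0],[0,0,0]],
    [[0,0,0],[0,0,0]],
    [[0,0,0],[0,0,0]]
  ]
}}

```text
t: 25.8
tool_pos: [0.6784, -0.2245, 0.1659]
orientation: [3.141, -0.008, 0.001]
force: [-0.3, 0.4, -0.6]
opening: 0.0215
gripper_force: 50.0
```

```bash
python3 - <<'E'
from h import *
go([.6781,-.2235,.1586],Ro.from_rotvec([-3.1415,.0069,0]))
E
```

```text
t 25.8 row [-0.001, -0.005, 0.036] [0.0, -0.001, -0.0]
```

Call:
{"name": "jog_arm", "arguments": {
  "rows": [
    [[0,0,0.01],[0,0,0]],
    [[0,0,0.02],[0,0,0]],
    [[0,0,0.025],[0,0,0]],
    [[0,0,0.03],[0,0,0]],
    [[0,0,0.03],[0,0,0]]
  ]
}}

```text
t: 26.3
tool_pos: [0.6779, -0.2243, 0.1589]
orientation: [3.141, -0.008, -0.001]
force: [-1.5, -0.2, 0.1]
opening: 0.0216
gripper_force: 50.0
```

Call:
{"name": "jog_arm", "arguments": {
  "rows": [
    [[0,0,0],[0,0,0]],
    [[0,0,0.005],[0,0,0]],
    [[0,0,0.005],[0,0,0]],
    [[0,0,0.005],[0,0,0]],
    [[0,0,0.005],[0,0,0]]
  ]
}}

```text
t: 26.8
tool_pos: [0.6782, -0.2245, 0.1586]
orientation: [3.141, -0.008, 0.001]
force: [-0.0, -0.3, 1.7]
opening: 0.0215
gripper_force: 50.0
```

The brush is touching the floor. Release.

Call:
{"name": "jog_arm", "arguments": {
  "rows": [
    [[0,0,0],[0,0,0]],
    [[0,0,0],[0,0,0]],
    [[0,0,0],[0,0,0]],
    [[0,0,0],[0,0,0]],
    [[0,0,0],[0,0,0]]
  ],
  "hand": -1
}}

```text
t: 27.3
tool_pos: [0.678, -0.2243, 0.1581]
orientation: [3.141, -0.008, -0.0]
force: [0.6, -0.2, 0.2]
opening: 0.0567
gripper_force: 0.0
```

Call:
{"name": "jog_arm", "arguments": {
  "rows": [
    [[0,0,0],[0,0,0]],
    [[0,0,0],[0,0,0]],
    [[0,0,0],[0,0,0]],
    [[0,0,0],[0,0,0]],
    [[0,0,0],[0,0,0]]
  ]
}}

```text
t: 27.8
tool_pos: [0.6781, -0.2244, 0.1582]
orientation: [3.141, -0.008, 0.0]
force: [0.6, -0.2, -0.9]
opening: 0.0921
gripper_force: 0.0
```

Call:
{"name": "jog_arm", "arguments": {
  "rows": [
    [[0,0,-0.05],[0,0,0]],
    [[0,0,-0.2],[0,0,0]],
    [[0,0,-0.35],[0,0,0]],
    [[0,0,-0.5],[0,0,0]],
    [[0,0,-0.7],[0,0,0]]
  ]
}}

```text
t: 28.3
tool_pos: [0.6773, -0.224, 0.2986]
orientation: [-3.141, 0.008, 0.003]
force: [0.1, -0.1, -0.7]
opening: 0.093
gripper_force: 0.0
```

Call:
{"name": "jog_arm", "arguments": {
  "rows": [
    [[-0.2,0,0],[0,0,0]],
    [[-0.4,0,0],[0,0,0]],
    [[-0.6,0,0],[0,0,0]],
    [[-0.7,0,0],[0,0,0]],
    [[-0.7,0,0],[0,0,0]]
  ]
}}

```text
t: 28.8
tool_pos: [0.5365, -0.224, 0.3]
orientation: [3.14, -0.01, 0.002]
force: [-0.0, 0.4, -0.2]
opening: 0.0928
gripper_force: 0.0
```

Call:
{"name": "jog_arm", "arguments": {
  "rows": [
    [[0,0,0],[0,0,0]],
    [[0,0,0],[0,0,0]],
    [[0,0,0],[0,0,0]],
    [[0,0,0],[0,0,0]],
    [[0,0,0],[0,0,0]]
  ]
}}

```text
t: 29.3
tool_pos: [0.5384, -0.2235, 0.2978]
orientation: [-3.142, 0.007, 0.001]
force: [0.4, 0.7, -0.6]
opening: 0.0926
gripper_force: 0.0
```

```bash
python3 - <<'E'
from h import *
from plant import imaging
r=[]
for n in("scene","top"):
    im=imaging.read_camera(n)["frame"]
    r.append(cv2.resize(im[:,:,::-1],(400,300),interpolation=cv2.INTER_AREA))
    x,y=(90,60) if n=="scene" else (380,110)
    r.append(cv2.resize(im[y:y+105,x:x+140,::-1],(400,300),interpolation=cv2.INTER_CUBIC))
cv2.imwrite("pics/end.png",np.vstack([np.hstack(r[:2]),np.hstack(r[2:])]))
E
```

```text
(no output)
```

View pics/end.png

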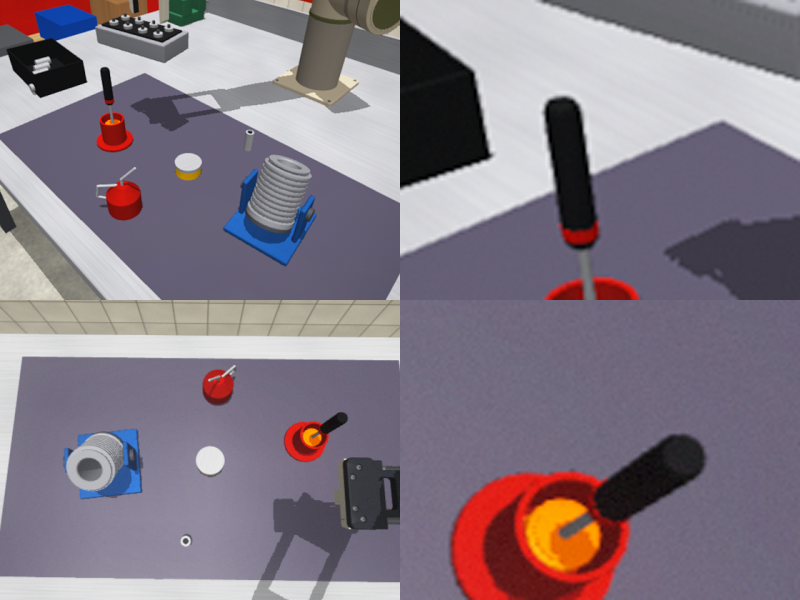

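The brush stands upright in the pipe as it did at the start (handle end at top crop (685,455)). The pin, can and tin have not moved, and the gripper is clear.

```bash
python3 -c "
from plant import robot
print(robot.close_job())"
```

```text
the job is handed in; nothing more can be done
None
```

I pressed the brush on the piston three times, each at roughly 7–9 N, and drew it half out between presses. It is back in its holder, released, with the pin, oil can and tin unmoved by eye; the job is handed in at about 29 s, and no verdict came back.

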